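# Space and press a stone inlay tile in a setting fixture

## Task

On the setting fixture, slip the upright spacer down between the tile and the stops, into the one gap that is wide enough for it, squarely in front of that stop and down on the plate, without prying the tile back, and let go of it. Then push the tile from its open side, in line with the spacer, until it sits flush on the spacer and the spacer on its stop, and finish while still pressing it there firmly (the program ends holding the push, not letting go), with everything else on the bench left where it is.

Things in the scene. Friction and masses are not known exactly. Their poses are not given: they have to be found in the camera images.
- fixture: Setting fixture: dark steel plate 140 (x) x 130 (y) x 20 mm, fixed on the bench, with a dark steel back fence 10 mm thick and 18 mm high along its +x edge. Origin: centre of its underside; its x points from the open side (towards the robot) to the fence, z up; plate top at z = 20 mm.
- stop_a: Steel stop block fixed on the plate against the back fence, 27.5 mm wide (its y), 18 mm high, 24 mm deep: its front face, towards the tile, is at its own x = -24 mm. Origin: middle of its back bottom edge, on the plate's top; axes parallel to the fixture's. Stops stand side by side, 28 mm apart, in any order, backs in one line, the middle one on the fixture's centre line (y = 0)..
- stop_b: Steel stop block fixed on the plate against the back fence, 27.5 mm wide (its y), 18 mm high, 22 mm deep: its front face, towards the tile, is at its own x = -22 mm. Origin: middle of its back bottom edge, on the plate's top; axes parallel to the fixture's. Stops stand side by side, 28 mm apart, in any order, backs in one line, the middle one on the fixture's centre line (y = 0)..
- stop_c: Steel stop block fixed on the plate against the back fence, 27.5 mm wide (its y), 18 mm high, 12 mm deep: its front face, towards the tile, is at its own x = -12 mm. Origin: middle of its back bottom edge, on the plate's top; axes parallel to the fixture's. Stops stand side by side, 28 mm apart, in any order, backs in one line, the middle one on the fixture's centre line (y = 0)..
- tile: Loose polished stone tile 56 (x) x 90 (y) x 14 mm, about 0.2 kg, lying flat on the fixture plate, its x about along the fixture's x, its long +x edge facing the three stops with open gaps of about 22, 12 and 10 mm. It slides on the plate and can turn if pushed off-centre. Origin: centre of its underside.
- spacer: Loose spacer standing upright on the bench: steel foot 15 (x) x 20 (y) mm, 26 mm high, with a wooden grip 12 (x) x 16 (y) mm above it up to 60 mm total height; about 0.08 kg. Origin: centre of its underside, z up along the grip. The same after half a turn about z. Its 15 mm thickness is what goes between the tile and a stop.
- dish: Bystander: small white ceramic bowl, 60 mm across, 20 mm high; origin under its centre.
- jar: Bystander: glass jar with white lid, 60 mm across, 85 mm high; origin under its centre.
- block: Bystander: plain steel bench block 65 x 65 x 20 mm; origin under its centre.
- hammer: Bystander: small hammer lying flat, 200 mm long, about along its x axis; origin near its middle, on the bench.
- brush: Bystander: bench brush lying flat, 160 mm long; origin near its middle, on the bench.
- bur_rack: Bystander: wooden block 60 x 100 x 35 mm with thin steel burs standing in it to 70 mm; origin under its centre.
- tin: Bystander: small aluminium tin, 48 mm across, 45 mm high; origin under its centre.

How it is judged:
By the outcome, as a careful person would: the job done as asked, in the order asked, and still so for the second after the job is handed in, while the arm keeps its last pose, push and grip.
It also fails if it takes over 51 s, if anything falls off the work surface, if the arm or the gripper's body presses on something with over 40 N, if the wrist force passes 120 N, or if a joint passes its speed limit or range.

## Robot

A 6-joint arm with a two-finger parallel gripper is mounted at the origin on the work surface. World frame = base frame: x ahead of the robot, y to its left, z up, the work surface at z = 0. Lengths are in m, angles in rad, forces in N, time in s.
With the tool pointing down it reaches from about 0.4 to 0.825 m from the base axis. Payload 7 kg.
Tool frame: the origin (TCP) lies at the very end of the fingers, on their centre line; the grasp point (between the pads) lies 19 mm behind it (robot.tcp_to_grasp is the distance from the TCP to the grasp point, in m); z points along the fingers, y is the line along which they close (so a half turn about z gives the same grasp; the last joint's range is limited). The gripper opens to 85 mm and grips with 20 to 120 N. Pads are 22 mm wide; open, the fingers measure 114 mm over their backs; the gripper's body (76 mm by 85 mm) begins 54 mm behind the grasp point. The pads swing forward as they close: fully open they stand 13 mm farther back than shut.
Start: joints at [1.412, 0.359, 0.012, 0, -1.224, -0.288], TCP at [0.292, 0.609, 0.231] pointing down, gripper open.
Joint ranges: [-3.07, 3.07], [-1.43, 2.12], [-1.02, 1.25], [-3.03, 1.67], [-3.05, -0], [-3.03, 3.03]. Speed limits (rad/s): [2.39, 2.39, 3.01, 3.14, 3.14, 3.14].

## Interface

Orientations are given as a 3x3 rotation matrix whose columns are the frame's x, y, z axes.
In Python, from station import robot gives the robot as it stands.
- The arm moves only by the tool drive_effector, called after "Call:" as name(argument=value, ...) on one line, values as JSON. Schema: {"type":"object","properties":{"plan":{"type":"object","properties":{"segments":{"type":"array","items":{"type":"array","items":{"type":"number"},"minItems":7,"maxItems":7},"minItems":1,"maxItems":8}},"additionalProperties":false,"required":["segments"]},"squeeze":{"type":"number"},"only":{"type":"string"},"quiet":{"type":"boolean"},"lines":{"type":"string"}},"required":["plan"],"additionalProperties":false}. plan is an object whose key "segments" holds a list of rows, 1 to 8 of them, each of 7 numbers: the opening from 0.0 (shut) to 1.0 (fully open), then dx, dy, dz in parts of the range, where 1.0 means 40 cm, then a rotation vector rx, ry, rz in fractions of the full range, 1 being 2 rad; each row is the pose to reach, as a shift and turn from the pose commanded when the call began, along the tool's axes at that moment; what a row does not reach only later rows make up. A row lasts 1/10 s, in which the tool goes at most 0.05 m and 0.15 rad, less where a joint would pass 70% of its speed; a pose out of reach is approached as far as the arm can. The fingers move at their own pace and stop on an object; squeeze is the grip in N (left out, the last holds). Time passes only in rows, so rows that do not move let the fingers close. The tool returns the time, the measured TCP pose, the force, the opening and the grip force at its end. only (a regular expression) keeps the lines of the reply that match it, lines (a string "A,B") keeps lines A to B, and quiet returns only ok. No shift or turn number may pass 1 either way. Input that does not fit is refused with a message, and nothing moves.
- robot.observe(): the state, without advancing time (a new reading comes with each control period).
- robot.snapshot(name): name is "scene" or "top" or "wrist"; returns a dict with "color" (400x640x3 uint8, blue, green, red), "K" (3x3 intrinsics, pixels), "rvec" (rotation vector, rad) and "tvec" (3), from world to camera coordinates, as OpenCV has them. Camera axes: x right, y down, z forward; pixel columns grow to the right and rows downward; lengths in m; the calibration is good to about 2 mm. A picture is of the moment at which its call begins. There is no depth.
- robot.job_done(): hands the job in; it is judged then, once.
The state is a dict: "time": time; "qpos": joint angles; "dq": joint speeds; "joint_torque": joint torques, N m; "ee_pos": TCP position; "ee_rot": TCP orientation; "wrist_force": force on the tool from outside, world axes, zero at the start; "wrist_torque": the same for the moment, N m; "gripper_width": opening from 0.0 (shut) to 1.0 (fully open); "finger_force": force on a finger pad.
Only numpy, scipy, OpenCV 4.12 (cv2) and the standard library are available. Lean on these libraries where they do the work, as an engineer would, in place of code of your own. Each camera call takes 0.05 s, during which the arm holds its last target. There are 200 camera calls.

## Working session

There is one attempt and no reset: what is moved stays moved. The work goes in short steps, Python scripts to look and compute and a tool call to move; the robot and the scene stay as the last step left them, time stands still between calls to the robot, and variables do not carry over. Pictures are saved under pics/ and viewed, at most 10 in all, crops included, and the job is handed in when it is done.

```bash
ls; mkdir -p pics; cat > h.py <<'E'
import cv2,numpy as np
from station import robot
def snap(n):
    s=robot.snapshot(n); R=cv2.Rodrigues(np.array(s["rvec"],float))[0]; return s["color"],np.array(s["K"]),R,np.array(s["tvec"],float).ravel()
def ray(px,c,z):
    _,K,R,t=c; p=cv2.undistortPoints(np.array([[px]],float),K,None)[0,0]
    d=R.T@np.array([p[0],p[1],1]); o=-R.T@t; return o+d*(z-o[2])/d[2]
def proj(P,c):
    return cv2.projectPoints(np.array(P,float).reshape(-1,3),cv2.Rodrigues(c[2])[0],c[3],c[1],None)[0].reshape(-1,2)
E
python3 - <<'E'
from h import *
for n in("top","scene"):
    c=snap(n); cv2.imwrite(f"pics/{n}0.png",c[0]); np.savez(f"pics/{n}0.npz",*c); print(n,c[1].tolist(),(-c[2].T@c[3]).round(3),c[2][2].round(2))
o=robot.observe(); print(o["time"],o["ee_pos"],np.round(o["ee_rot"],3))
E
```

```text
pics
station.py
top [[431.1871290390423, 0.0, 324.80571543072585], [0.0, 431.1871290390423, 201.2892281836241], [0.0, 0.0, 1.0]] [0.377 0.078 1.057] [ 0.15 -0.01 -0.99]
scene [[361.23676975992333, 0.0, 318.0323753622869], [0.0, 361.23676975992333, 205.1912749993955], [0.0, 0.0, 1.0]] [1.325 0.125 0.62 ] [-0.81 -0.08 -0.58]
0.1 [0.29149366 0.60833194 0.23047245] [[ 0.902 -0.432 -0.001]
 [-0.432 -0.902 -0.001]
 [ 0.     0.001 -1.   ]]
```

View pics/top0.png

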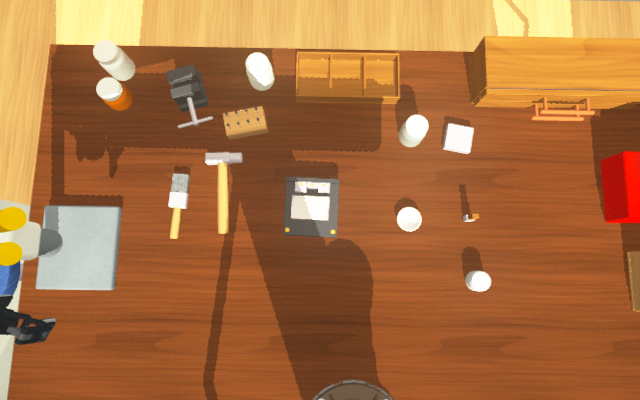

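View pics/scene0.png

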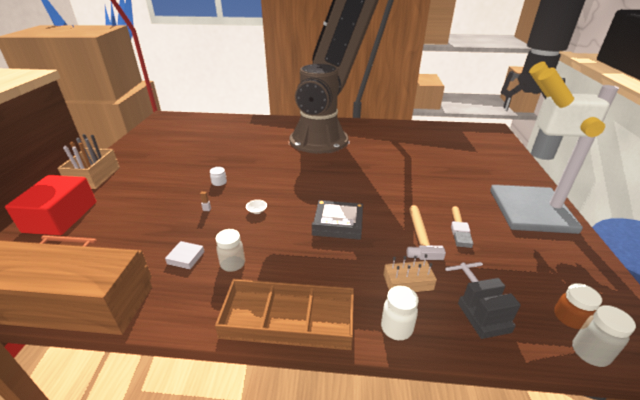

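The top view shows the fixture at about (311,207), with the tile on it and the stops at the top edge (+x). The spacer is at about (468,218), its grip leaning to (477,216). The jar, dish and block are near (413,130), (409,219) and (458,138).

```bash
python3 - <<'E'
from h import *
d=np.load("pics/top0.npz"); c=[d[k] for k in d]
for n,p,z in [("fix corners",(287,178),.02),("",(338,179),.02),("",(336,237),.02),("",(285,234),.02),("spacer foot",(467,218),.02),("grip top",(477,216),.06),("dish",(409,219),.02)]: print(n,ray(p,c,z).round(3))
w=snap("wrist");o=robot.observe(); print("cam",(-w[2].T@w[3]).round(3),w[2].round(2).tolist(),w[1][0,0],o["ee_pos"].round(3) if hasattr(o["ee_pos"],'round') else o["ee_pos"])
Rt=np.array(o["ee_rot"]); print("cam in tool",(Rt.T@(-w[2].T@w[3]-np.array(o["ee_pos"]))).round(3),(w[2]@Rt).round(2).tolist())
E
```

```text
fix corners [0.594 0.166 0.02 ]
 [0.594 0.041 0.02 ]
 [0.452 0.044 0.02 ]
 [0.457 0.167 0.02 ]
spacer foot [ 0.503 -0.273  0.02 ]
grip top [ 0.503 -0.283  0.06 ]
dish [ 0.498 -0.132  0.02 ]
cam [0.364 0.574 0.373] [[-0.43, -0.9, 0.0], [-0.86, 0.41, 0.31], [-0.28, 0.13, -0.95]] 298.26178430531746 [0.292 0.608 0.231]
cam in tool [ 0.08  -0.    -0.143] [[0.0, 1.0, 0.0], [-0.95, 0.0, -0.31], [-0.31, 0.0, 0.95]]
```

Units first: shifts go in shares of 40 cm and turns go in shares of 2 rad. So 0.35 m / 0.4 = 0.875, 0.03 m / 0.4 = 0.075, -0.446 rad / 2 = -0.223.

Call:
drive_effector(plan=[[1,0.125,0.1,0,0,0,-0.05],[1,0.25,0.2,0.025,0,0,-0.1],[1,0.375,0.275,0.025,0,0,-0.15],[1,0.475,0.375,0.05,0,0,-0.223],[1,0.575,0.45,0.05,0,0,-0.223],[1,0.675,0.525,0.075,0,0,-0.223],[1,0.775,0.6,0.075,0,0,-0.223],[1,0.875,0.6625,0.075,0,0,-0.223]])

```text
refused: plan: the value is not of type 'object' (schema: type "object"). Nothing was moved.
```

The call was refused and nothing moved: it wants an object with the rows under "segments". Same move again in that form.

Call:
drive_effector(plan={"segments":[[1,0.125,0.1,0,0,0,-0.05],[1,0.25,0.2,0.025,0,0,-0.1],[1,0.375,0.275,0.025,0,0,-0.15],[1,0.475,0.375,0.05,0,0,-0.223],[1,0.575,0.45,0.05,0,0,-0.223],[1,0.675,0.525,0.075,0,0,-0.223],[1,0.775,0.6,0.075,0,0,-0.223],[1,0.875,0.6625,0.075,0,0,-0.223]]})

```text
time: 0.95
ee_pos: [0.4726, 0.2518, 0.2023]
ee_rot: [[1.0, -0.0, -0.0], [-0.0, -1.0, -0.0], [-0.0, 0.0, -1.0]]
wrist_force: [0.9, 0.8, -0.8]
gripper_width: 1.001
finger_force: 0.0
```

Call:
drive_effector(plan={"segments":[[1,0.1,0.075,0,0,0,0],[1,0.2,0.125,0,0,0,0],[1,0.225,0.225,0,0,0,0],[1,0.225,0.275,0,0,0,0],[1,0.225,0.275,0,0,0,0]]})

```text
time: 1.45
ee_pos: [0.562, 0.1413, 0.2021]
ee_rot: [[1.0, -0.004, -0.001], [-0.004, -1.0, -0.001], [-0.001, 0.001, -1.0]]
wrist_force: [-0.3, 0.2, 0.8]
gripper_width: 1.002
finger_force: 0.0
```

In the tool's units: 0.04 m / 0.4 = 0.1, -0.02 m / 0.4 = -0.05.

Call:
drive_effector(plan={"segments":[[1,-0.05,0.1,-0.025,0,0,0],[1,-0.05,0.1,-0.025,0,0,0],[1,-0.05,0.1,-0.025,0,0,0]]})

```text
time: 1.75
ee_pos: [0.5419, 0.104, 0.2133]
ee_rot: [[1.0, -0.001, 0.001], [-0.001, -1.0, 0.001], [0.001, -0.001, -1.0]]
wrist_force: [0.2, -0.2, 0.3]
gripper_width: 0.999
finger_force: 0.0
```

```bash
python3 - <<'E'
from h import *
c=snap("wrist"); np.savez("pics/w1.npz",*c); cv2.imwrite("pics/w1.png",c[0])
print(robot.observe()["ee_pos"])
E
```

```text
[0.5422057  0.10445537 0.21298202]
```

View pics/w1.png

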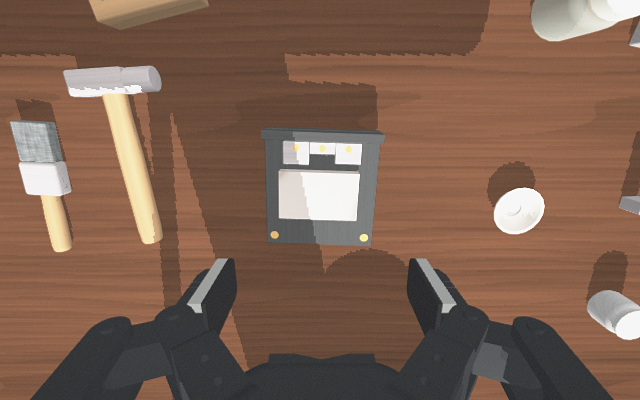

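The wrist view shows the fixture at about (322,190). The short stop is in the middle, so the wide gap is the dark pocket near (322,160). I'll go closer for precise edges.

In the tool's units: 0.12 m / 0.4 = 0.3, 0.09 m / 0.4 = 0.225.

Call:
drive_effector(plan={"segments":[[1,-0.05,0,0.1125,0,0,0],[1,-0.05,0,0.225,0,0,0],[1,-0.05,0,0.3,0,0,0],[1,-0.05,0,0.3,0,0,0],[1,-0.05,0,0.3,0,0,0]]})

```text
time: 2.3
ee_pos: [0.5228, 0.1046, 0.0928]
ee_rot: [[1.0, 0.001, -0.001], [0.001, -1.0, -0.001], [-0.001, 0.001, -1.0]]
wrist_force: [0.7, -0.0, -0.2]
gripper_width: 0.999
finger_force: 0.0
```

```bash
python3 - <<'E'
from h import *
c=snap("wrist"); np.savez("pics/w2.npz",*c)
print(robot.observe()["ee_pos"])
p=proj([[.455,.165,.02],[.455,.045,.02],[.595,.165,.02],[.595,.045,.02]],c); print(p.round())
x0,y0=np.clip(p.min(0)-15,0,None).astype(int); x1,y1=(p.max(0)+15).astype(int); x1=min(x1,640);y1=min(y1,400)
im=c[0][y0:y1,x0:x1]; f=min(800/im.shape[1],600/im.shape[0]); print(x0,y0,f)
cv2.imwrite("pics/w2.png",cv2.resize(im,None,fx=f,fy=f,interpolation=cv2.INTER_CUBIC))
E
```

```text
[0.52346451 0.10488065 0.09380123]
[[249. 289.]
 [392. 289.]
 [235. 116.]
 [407. 116.]]
219 100 2.955665024630542
```

View pics/w2.png

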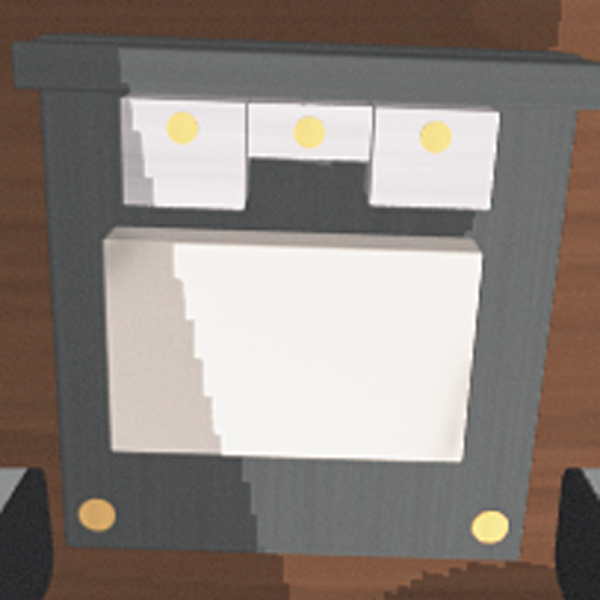

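The crop confirms it: the middle stop is the shallow one, with its front edge from (248,158) to (369,161), and the 22 mm pocket lies in front of it. The tile's top corners are near (105,241), (481,253), (463,461) and (112,450). Now the metric check.

```bash
python3 - <<'E'
from h import *
d=np.load("pics/w2.npz"); c=[d[k] for k in d]; f=2.955665
P=lambda u,v,z: ray((219+(u+.5)/f-.5,100+(v+.5)/f-.5),c,z)*1000
for n,l,z in [("tile",[(105,241),(481,253),(463,461),(112,450)],.034),("tile +x bottom",[(108,229),(478,240)],.02),
 ("stopL front",[(123,205),(244,207)],.038),("stopC front",[(248,157),(369,161)],.038),("stopR front",[(369,205),(491,208)],.038),
 ("stops back",[(122,97),(247,101),(371,104),(498,110)],.038),("dots",[(183,127),(309,132),(436,137)],.038),("plate near",[(68,545),(520,558)],.02),("fence",[(14,42),(600,65)],.038)]:
    q=np.array([P(u,v,z) for u,v in l]); print(n,q[:,:2].round(1).tolist(), "ang",np.degrees(np.arctan2(*( (q[0]-q[1])[:2]))).round(2))
# tile via mask
g=cv2.cvtColor(c[0],cv2.COLOR_BGR2GRAY)[100:304,219:422]
m=(cv2.medianBlur(g,3)>185).astype(np.uint8)
n,lab,st,cen=cv2.connectedComponentsWithStats(m)
for i in range(1,n):
    if st[i,4]>100:
        k=cv2.minAreaRect(np.argwhere(lab==i)[:,::-1].astype(np.float32)); print(st[i],(cv2.boxPoints(k)*f).round().tolist())
E
```

```text
tile [[551.8, 151.3], [549.0, 62.7], [493.9, 63.7], [497.0, 153.3]] ang 1.79
tile +x bottom [[551.3, 153.6], [548.6, 60.7]] ang 1.65
stopL front [[561.2, 145.7], [560.8, 118.2]] ang 0.86
stopC front [[572.2, 117.1], [571.4, 90.0]] ang 1.79
stopR front [[561.3, 89.8], [560.7, 61.9]] ang 1.33
stops back [[585.3, 144.5], [584.5, 117.1], [583.9, 89.9], [582.6, 61.9]] ang 1.69
dots [[578.8, 131.4], [577.8, 103.5], [576.7, 75.3]] ang 2.15
plate near [[459.6, 171.1], [455.4, 42.8]] ang 1.84
fence [[596.8, 167.0], [592.3, 40.5]] ang 2.06
[  44   33  125   38 3424] [[127.0, 204.0], [130.0, 97.0], [497.0, 110.0], [494.0, 216.0]]
[  36   82  127   74 8670] [[101.0, 450.0], [108.0, 238.0], [480.0, 250.0], [473.0, 462.0]]
[160 173  12  11 102] [[473.0, 511.0], [505.0, 511.0], [505.0, 541.0], [473.0, 541.0]]
```

Sizes and gaps agree: the middle gap measures 21.5 mm and the fixture yaw is about -1.8°. The target spacer centre is (561,104) mm. Next, the spacer.

In the tool's units: 0.33 m / 0.4 = 0.825, 0.14 m / 0.4 = 0.35.

Call:
drive_effector(plan={"segments":[[1,0,0,-0.125,0,0,0],[1,-0.025,0.1,-0.175,0,0,0],[1,-0.05,0.225,-0.175,0,0,0],[1,-0.075,0.35,-0.175,0,0,0],[1,-0.075,0.475,-0.175,0,0,0],[1,-0.075,0.6,-0.175,0,0,0],[1,-0.075,0.725,-0.175,0,0,0],[1,-0.075,0.825,-0.175,0,0,0]]}, quiet=true)

```text
ok
```

Call:
drive_effector(plan={"segments":[[1,0,0.125,0,0,0,0],[1,0,0.125,0,0,0,0],[1,0,0.125,0,0,0,0]]})

```text
time: 3.45
ee_pos: [0.4926, -0.2776, 0.1642]
ee_rot: [[1.0, -0.004, 0.003], [-0.004, -1.0, -0.001], [0.003, 0.001, -1.0]]
wrist_force: [0.8, -0.1, -0.3]
gripper_width: 1.0
finger_force: 0.0
```

```bash
python3 - <<'E'
from h import *
c=snap("wrist"); np.savez("pics/w3.npz",*c)
print(robot.observe()["ee_pos"])
p=proj([[.503,-.277,.0],[.503,-.277,.06]],c); print(p.round())
u,v=p.mean(0).astype(int); x0,y0=max(u-50,0),max(v-45,0); im=c[0][y0:y0+90,x0:x0+100]; print(x0,y0)
cv2.imwrite("pics/w3.png",cv2.resize(im,None,fx=6,fy=6,interpolation=cv2.INTER_CUBIC))
E
```

```text
[ 0.49260152 -0.27645757  0.16404692]
[[321. 174.]
 [321. 190.]]
270 136
```

View pics/w3.png

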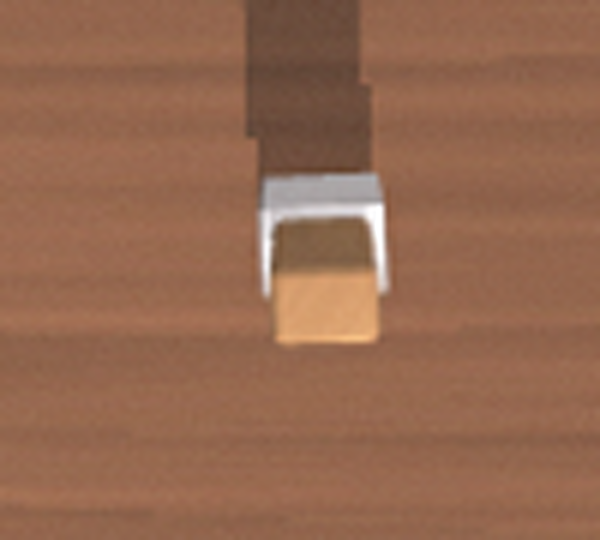

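The spacer's grip top spans (273,274)–(380,343) in the crop. The back edge of its foot top runs from (261,211) to (383,205), so it is nearly aligned, at about +2 to +3°.

```bash
python3 - <<'E'
from h import *
d=np.load("pics/w3.npz"); c=[d[k] for k in d]
for n,l,z in [("grip",[(274,275),(380,270),(379,342),(276,346)],.06),("foot top back",[(261,211),(383,205)],.026),("foot bottom back",[(266,178),(381,173)],0)]:
    q=np.array([ray((270+(u+.5)/6-.5,136+(v+.5)/6-.5),c,z) for u,v in l])*1000; print(n,q[:,:2].round(1).tolist(),q.mean(0).round(1),np.degrees(np.arctan2(*((q[0]-q[1])[:2]))).round(2))
o=robot.observe(); print(o["ee_pos"],np.round(o["ee_rot"],4).tolist())
E
```

```text
grip [[510.2, -272.4], [510.9, -287.5], [500.2, -287.5], [499.7, -272.6]] [ 505.3 -280.    60. ] -2.64
foot top back [[512.1, -269.7], [513.1, -289.2]] [ 512.6 -279.5   26. ] -2.72
foot bottom back [[512.4, -269.9], [513.2, -289.9]] [ 512.8 -279.9    0. ] -2.38
[ 0.49260152 -0.27645757  0.16404692] [[1.0, -0.0019, 0.0023], [-0.0019, -1.0, -0.0004], [0.0023, 0.0004, -1.0]]
```

In the tool's units: 0.134 m / 0.4 = 0.335, 0.045 m / 0.4 = 0.1125, -0.045 rad / 2 = -0.0225.

Call:
drive_effector(plan={"segments":[[0.6,0.0318,0.0075,0.1125,0,0,-0.0225],[0.6,0.0318,0.0075,0.225,0,0,-0.0225],[0.6,0.0318,0.0075,0.3125,0,0,-0.0225],[0.6,0.0318,0.0075,0.335,0,0,-0.0225],[0.4,0.0318,0.0075,0.335,0,0,-0.0225],[0.2,0.0318,0.0075,0.335,0,0,-0.0225],[0,0.0318,0.0075,0.335,0,0,-0.0225],[0,0.0318,0.0075,0.335,0,0,-0.0225]]}, squeeze=40)

```text
time: 4.3
ee_pos: [0.5065, -0.2792, 0.0308]
ee_rot: [[0.999, 0.045, 0.004], [0.045, -0.999, -0.001], [0.004, 0.001, -1.0]]
wrist_force: [-0.3, 2.2, 7.4]
gripper_width: 0.181
finger_force: 44.3
```

Call:
drive_effector(plan={"segments":[[0,0,0,0,0,0,0],[0,0,0,0,0,0,0],[0,0,0,0,0,0,0],[0,0,0,0,0,0,0]]})

```text
time: 4.7
ee_pos: [0.5065, -0.2792, 0.0308]
ee_rot: [[0.999, 0.045, 0.004], [0.045, -0.999, -0.001], [0.004, 0.001, -1.0]]
wrist_force: [-0.2, 3.6, 7.8]
gripper_width: 0.176
finger_force: 44.3
```

In the tool's units: -0.29 m / 0.4 = -0.725, -0.09 m / 0.4 = -0.225, 0.076 rad / 2 = 0.038.

Call:
drive_effector(plan={"segments":[[0,0,0,-0.1,0,0,0],[0,0,0,-0.225,0,0,0],[0,0,-0.1,-0.225,0,0,0.01],[0,0.025,-0.225,-0.225,0,0,0.038],[0,0.0375,-0.35,-0.225,0,0,0.038],[0,0.05,-0.475,-0.225,0,0,0.038],[0,0.0625,-0.6,-0.225,0,0,0.038],[0,0.075,-0.725,-0.225,0,0,0.038]]})

```text
time: 5.5
ee_pos: [0.5218, 0.0119, 0.1198]
ee_rot: [[0.999, -0.032, 0.002], [-0.032, -0.999, 0.001], [0.002, -0.001, -1.0]]
wrist_force: [1.4, -0.0, -0.5]
gripper_width: 0.179
finger_force: 43.2
```

```bash
python3 - <<'E'
from h import *
o=robot.observe(); R=np.array(o["ee_rot"]); t=np.array([.5615,.1043,.086])
print(np.array(o["ee_pos"]).round(4),R.round(3).tolist(),(R.T@(t-o["ee_pos"])).round(4))
E
```

```text
[0.5218 0.0119 0.1198] [[0.999, -0.032, 0.002], [-0.032, -0.999, 0.001], [0.002, -0.001, -1.0]] [ 0.0366 -0.0936  0.034 ]
```

In the tool's units: -0.0936 m / 0.4 = -0.234, -0.08 m / 0.4 = -0.2.

Call:
drive_effector(plan={"segments":[[0,0.05,-0.1125,0,0,0,0],[0,0.0915,-0.2,0,0,0,0],[0,0.0915,-0.234,0.025,0,0,0],[0,0.0915,-0.234,0.085,0,0,0],[0,0.0915,-0.234,0.085,0,0,0],[0,0.0915,-0.234,0.085,0,0,0]]})

```text
time: 6.1
ee_pos: [0.561, 0.1017, 0.0849]
ee_rot: [[0.999, -0.032, -0.001], [-0.032, -0.999, -0.001], [-0.001, 0.001, -1.0]]
wrist_force: [0.7, 0.2, -0.1]
gripper_width: 0.174
finger_force: 43.2
```

```bash
python3 - <<'E'
from h import *
o=robot.observe(); print(np.array(o["ee_pos"]).round(4))
c=snap("wrist"); np.savez("pics/w4.npz",*c)
p=proj([[.5615,.104,.055]],c)[0].astype(int); x0,y0=p[0]-65,p[1]-50; print(x0,y0)
cv2.imwrite("pics/w4.png",cv2.resize(c[0][y0:y0+100,x0:x0+130],None,fx=6,fy=6,interpolation=cv2.INTER_CUBIC))
E
```

```text
[0.561  0.1017 0.0849]
252 186
```

View pics/w4.png

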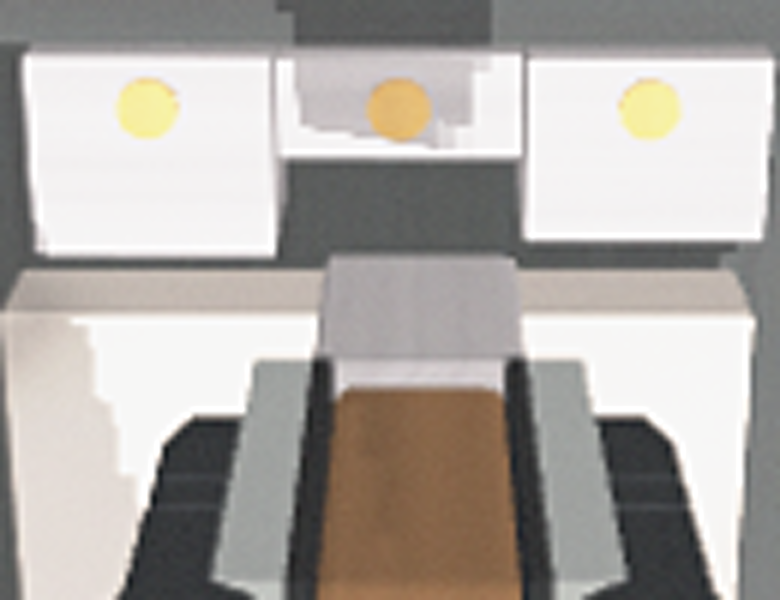

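The spacer's lower back edge is at (330–515,257) in the crop. The pocket front edge is at (281–520,158), and the tile's top back edge is at v≈315. Now its offset from the pocket.

```bash
python3 - <<'E'
from h import *
d=np.load("pics/w4.npz"); c=[d[k] for k in d]
for n,l,z in [("sp bottom back",[(330,257),(515,257)],.054),("sp foottop back",[(318,357),(525,357)],.080),("stopC front top",[(279,158),(522,158)],.038),("stops back",[(22,51),(275,54),(525,54),(775,54)],.038),("dots",[(148,108),(399,109),(650,108)],.038),
 ("tile top",[(2,314),(754,317)],.034),("tile bot",[(25,272),(735,272)],.02),("LR fronts",[(40,254),(275,254),(525,240),(763,240)],.038)]:
    q=np.array([ray((252+(u+.5)/6-.5,186+(v+.5)/6-.5),c,z) for u,v in l])*1000; print(n,q[:,:2].round(1).tolist(),q.mean(0)[:2].round(1),np.degrees(np.arctan2(*((q[0]-q[1])[:2]))).round(2))
o=robot.observe(); print(np.array(o["ee_pos"]).round(4))
E
```

```text
sp bottom back [[566.8, 110.8], [566.2, 91.3]] [566.5 101.1] 1.78
sp foottop back [[568.1, 110.6], [567.5, 91.8]] [567.8 101.2] 1.78
stopC front top [[572.2, 117.0], [571.3, 89.7]] [571.7 103.3] 1.78
stops back [[585.6, 144.7], [584.4, 116.8], [583.6, 89.2], [582.7, 61.5]] [584.1 103.1] 2.48
dots [[578.6, 131.3], [577.6, 103.3], [576.8, 75.3]] [577.7 103.3] 2.02
tile top [[552.0, 151.3], [548.9, 62.2]] [550.5 106.8] 2.03
tile bot [[551.3, 151.6], [548.5, 62.1]] [549.9 106.8] 1.78
LR fronts [[561.3, 145.1], [560.5, 118.1], [561.3, 89.4], [560.5, 62.2]] [560.9 103.7] 1.78
[0.5616 0.1018 0.0855]
```

In the tool's units: 0.031 m / 0.4 = 0.0775, 0.029 m / 0.4 = 0.0725.

Call:
drive_effector(plan={"segments":[[0,0.0033,-0.0065,0,0,0,0],[0,0.0033,-0.0065,0,0,0,0],[0,0.0033,-0.0065,0.025,0,0,0],[0,0.0033,-0.0065,0.045,0,0,0],[0,0.0033,-0.0065,0.06,0,0,0],[0,0.0033,-0.0065,0.0725,0,0,0],[0,0.0033,-0.0065,0.0775,0,0,0],[0,0.0033,-0.0065,0.0775,0,0,0]]})

```text
time: 6.95
ee_pos: [0.5625, 0.1048, 0.053]
ee_rot: [[0.999, -0.032, -0.001], [-0.032, -0.999, -0.0], [-0.001, 0.0, -1.0]]
wrist_force: [0.2, -0.3, -0.3]
gripper_width: 0.179
finger_force: 43.2
```

Call:
drive_effector(plan={"segments":[[0,0,0,0.0025,0,0,0],[0,0,0,0.005,0,0,0],[0,0,0,0.005,0,0,0]]})

```text
time: 7.25
ee_pos: [0.5628, 0.1049, 0.0516]
ee_rot: [[0.999, -0.032, 0.0], [-0.032, -0.999, 0.0], [0.0, -0.0, -1.0]]
wrist_force: [0.2, -0.2, -0.9]
gripper_width: 0.178
finger_force: 43.2
```

In the tool's units: 0.001 m / 0.4 = 0.0025.

Call:
drive_effector(plan={"segments":[[0,0,0,0.0025,0,0,0],[0,0,0,0.0025,0,0,0]]})

```text
time: 7.45
ee_pos: [0.563, 0.1049, 0.0509]
ee_rot: [[0.999, -0.032, 0.001], [-0.032, -0.999, 0.0], [0.001, -0.0, -1.0]]
wrist_force: [-0.1, -1.3, 2.2]
gripper_width: 0.176
finger_force: 43.6
```

Call:
drive_effector(plan={"segments":[[0,0,0,0.0025,0,0,0],[0,0,0,0.0025,0,0,0]]})

```text
time: 7.65
ee_pos: [0.5631, 0.1049, 0.0508]
ee_rot: [[1.0, -0.031, 0.001], [-0.031, -1.0, 0.0], [0.001, -0.0, -1.0]]
wrist_force: [-2.4, 0.6, 11.4]
gripper_width: 0.18
finger_force: 44.9
```

Seated: contact with the plate at TCP z 0.0508, which puts the spacer's underside at 0.020. I'll release and lift away.

In the tool's units: -0.1 m / 0.4 = -0.25, -0.06 m / 0.4 = -0.15.

Call:
drive_effector(plan={"segments":[[0.3,0,0,0,0,0,0],[0.5,0,0,0,0,0,0],[0.5,0,0,0,0,0,0],[0.5,0,0,-0.025,0,0,0],[0.5,0,0,-0.075,0,0,0],[0.5,0,0,-0.15,0,0,0],[0.5,0,0,-0.25,0,0,0],[0.5,-0.075,0,-0.25,0,0,0]]})

```text
time: 8.45
ee_pos: [0.5379, 0.1074, 0.1553]
ee_rot: [[0.999, -0.031, 0.009], [-0.031, -1.0, 0.003], [0.009, -0.003, -1.0]]
wrist_force: [-0.8, 0.6, 0.1]
gripper_width: 0.501
finger_force: 0.0
```

```bash
python3 - <<'E'
from h import *
robot.snapshot("top")
c=snap("wrist"); np.savez("pics/w5.npz",*c)
p=proj([[.54,.104,.03]],c)[0].astype(int); x0,y0=max(p[0]-65,0),max(p[1]-50,0); print(x0,y0,robot.observe()["ee_pos"])
cv2.imwrite("pics/w5.png",cv2.resize(c[0][y0:y0+100,x0:x0+130],None,fx=6,fy=6,interpolation=cv2.INTER_CUBIC))
E
```

```text
258 135 [0.530929   0.10582198 0.15140481]
```

View pics/w5.png

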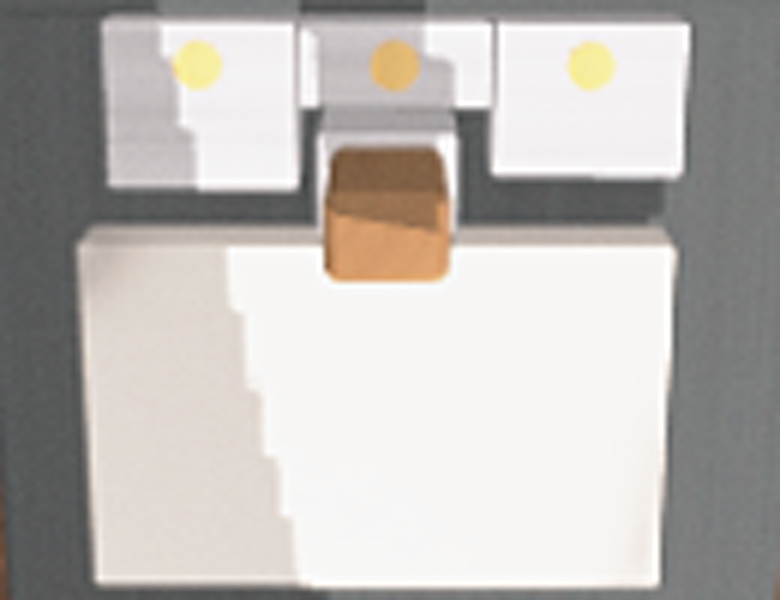

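The spacer stands upright in the pocket. Its foot-top back edge is at (320–458,131), the grip top at (325–450, 210–281), and the tile's near edge at v≈585.

```bash
python3 - <<'E'
from h import *
d=np.load("pics/w5.npz"); c=[d[k] for k in d]
for n,l,z in [("foot top back",[(320,131),(459,131)],.046),("grip top front",[(325,280),(450,280)],.080),("stopC front top",[(300,107),(491,107)],.038),("dots",[(198,65),(395,65),(592,65)],.038),
 ("tile top back",[(78,245),(675,245)],.034),("tile near",[(95,586),(660,586)],.034)]:
    q=np.array([ray((258+(u+.5)/6-.5,135+(v+.5)/6-.5),c,z) for u,v in l])*1000; print(n,q[:,:2].round(1).tolist(),q.mean(0)[:2].round(1),np.degrees(np.arctan2(*((q[0]-q[1])[:2]))).round(2))
o=robot.observe(); print(np.array(o["ee_pos"]).round(4))
E
```

```text
foot top back [[569.5, 113.8], [568.9, 94.4]] [569.2 104.1] 1.8
grip top front [[556.6, 112.5], [556.1, 97.1]] [556.4 104.8] 1.79
stopC front top [[571.7, 116.9], [570.9, 89.5]] [571.3 103.2] 1.81
dots [[578.2, 131.2], [577.3, 103.1], [576.4, 75.0]] [577.3 103.1] 1.81
tile top back [[551.6, 151.2], [548.8, 62.1]] [550.2 106.7] 1.79
tile near [[496.2, 153.2], [493.4, 63.5]] [494.8 108.3] 1.76
[0.5309 0.1058 0.1514]
```

In the tool's units: 0.122 m / 0.4 = 0.305, 0.12 m / 0.4 = 0.3.

Call:
drive_effector(plan={"segments":[[0,-0.1,0,0,0,0,0],[0,-0.195,0,0,0,0,0],[0,-0.195,0,0,0,0,0],[0,-0.195,0,0.125,0,0,0],[0,-0.195,0,0.225,0,0,0],[0,-0.195,0,0.3,0,0,0],[0,-0.195,0,0.305,0,0,0],[0,-0.195,0,0.305,0,0,0]]})

```text
time: 9.35
ee_pos: [0.455, 0.1082, 0.0276]
ee_rot: [[1.0, -0.031, -0.001], [-0.031, -1.0, -0.001], [-0.001, 0.001, -1.0]]
wrist_force: [0.1, 0.4, 0.6]
gripper_width: -0.001
finger_force: 0.0
```

Call:
drive_effector(plan={"segments":[[0,0,0,0.005,0,0,0],[0,0,0,0.005,0,0,0],[0,0,0,0.005,0,0,0]]})

```text
time: 9.65
ee_pos: [0.4555, 0.1088, 0.0267]
ee_rot: [[0.999, -0.032, 0.002], [-0.032, -0.999, 0.001], [0.002, -0.001, -1.0]]
wrist_force: [0.1, 0.6, 0.9]
gripper_width: 0.001
finger_force: 0.0
```

In the tool's units: 0.028 m / 0.4 = 0.07, 0.0012 m / 0.4 = 0.003.

Call:
drive_effector(plan={"segments":[[0,0.025,0.003,0,0,0,0],[0,0.05,0.003,0,0,0,0],[0,0.0575,0.003,0,0,0,0],[0,0.0625,0.003,0,0,0,0],[0,0.065,0.003,0,0,0,0],[0,0.0675,0.003,0,0,0,0],[0,0.07,0.003,0,0,0,0],[0,0.07,0.003,0,0,0,0]]})

```text
time: 10.45
ee_pos: [0.4827, 0.1062, 0.0255]
ee_rot: [[0.999, -0.032, -0.0], [-0.032, -0.999, -0.0], [-0.0, 0.0, -1.0]]
wrist_force: [-0.1, 0.2, -0.9]
gripper_width: 0.001
finger_force: 0.0
```

Call:
drive_effector(plan={"segments":[[0,0.0025,0,0,0,0,0],[0,0.005,0,0,0,0,0],[0,0.0075,0,0,0,0,0],[0,0.0075,0,0,0,0,0]]})

```text
time: 10.85
ee_pos: [0.4857, 0.1061, 0.0255]
ee_rot: [[0.999, -0.032, -0.0], [-0.032, -0.999, -0.0], [-0.0, 0.0, -1.0]]
wrist_force: [-1.0, -0.1, 1.0]
gripper_width: -0.003
finger_force: 0.4
```

Contact with the tile. Keep pushing slowly.

In the tool's units: 0.003 m / 0.4 = 0.0075, 0.0025 m / 0.4 = 0.0063.

Call:
drive_effector(plan={"segments":[[0,0.0013,0,0,0,0,0],[0,0.0025,0,0,0,0,0],[0,0.0038,0,0,0,0,0],[0,0.005,0,0,0,0,0],[0,0.0063,0,0,0,0,0],[0,0.0075,0,0,0,0,0],[0,0.0075,0,0,0,0,0]]})

```text
time: 11.55
ee_pos: [0.4888, 0.106, 0.0255]
ee_rot: [[0.999, -0.032, -0.0], [-0.032, -0.999, -0.0], [-0.0, 0.0, -1.0]]
wrist_force: [-1.4, -0.3, 0.0]
gripper_width: 0.001
finger_force: 0.6
```

Call:
drive_effector(plan={"segments":[[0,0.0013,0,0,0,0,0],[0,0.0025,0,0,0,0,0],[0,0.0038,0,0,0,0,0],[0,0.005,0,0,0,0,0],[0,0.005,0,0,0,0,0]]})

```text
time: 12.05
ee_pos: [0.4897, 0.1058, 0.0254]
ee_rot: [[0.999, -0.032, -0.002], [-0.032, -0.999, -0.0], [-0.002, 0.0, -1.0]]
wrist_force: [-6.8, 2.7, 4.3]
gripper_width: 0.004
finger_force: 3.3
```

In the tool's units: 0.001 m / 0.4 = 0.0025, 0.0005 m / 0.4 = 0.0013.

Call:
drive_effector(plan={"segments":[[0,0.0013,0,0,0,0,0],[0,0.0025,0,0,0,0,0],[0,0.0025,0,0,0,0,0],[0,0.0025,0,0,0,0,0]]})

```text
time: 12.45
ee_pos: [0.4898, 0.1056, 0.0252]
ee_rot: [[0.999, -0.032, -0.003], [-0.032, -0.999, -0.001], [-0.003, 0.001, -1.0]]
wrist_force: [-9.4, 3.9, 7.0]
gripper_width: 0.0
finger_force: 5.3
```

```bash
python3 - <<'E'
from h import *
c=snap("wrist"); np.savez("pics/w6.npz",*c)
p=proj([[.545,.104,.03]],c)[0].astype(int); x0,y0=max(p[0]-100,0),max(p[1]-75,0); print(p,x0,y0,robot.observe()["wrist_force"])
cv2.imwrite("pics/w6.png",cv2.resize(c[0][y0:y0+150,x0:x0+200],None,fx=4,fy=4,interpolation=cv2.INTER_CUBIC))
E
```

```text
[321 160] 221 85 [-10.28287595   3.30781096   6.07696565]
```

View pics/w6.png

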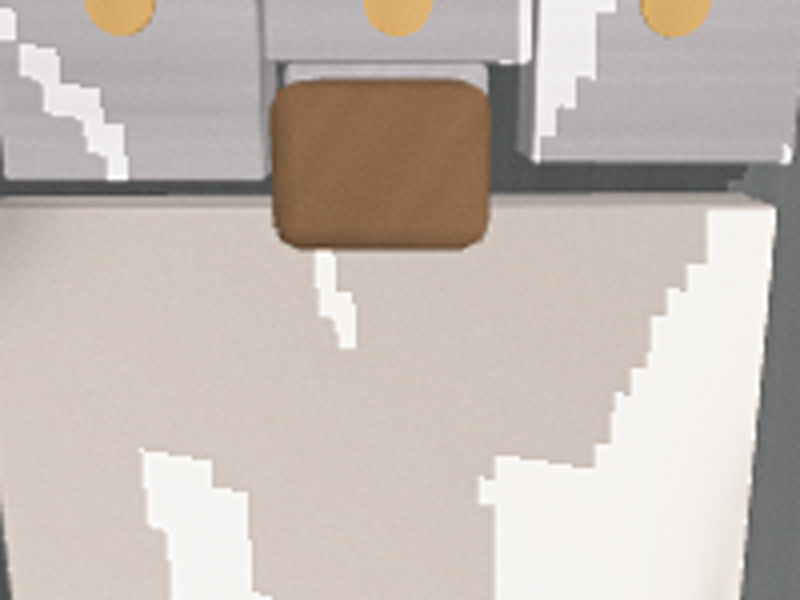

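The spacer now sits against the middle stop, with its foot top meeting the stop edge at v≈62. The tile's back edge runs from (5,197) to (775,207), and I need to measure its angle against the stop fronts.

```bash
python3 - <<'E'
from h import *
d=np.load("pics/w6.npz"); c=[d[k] for k in d]
g=cv2.cvtColor(c[0],cv2.COLOR_BGR2GRAY).astype(float)
# sub-pixel edges in full image cols; crop coords -> full = 221+u/4, 85+v/4
def edge(u0,u1,v0,v1,sgn,z,n):
    pts=[]
    for x in range(int(221+u0/4),int(221+u1/4)+1):
        a,b=int(85+v0/4),int(85+v1/4); col=cv2.GaussianBlur(g,(3,3),.7)[a:b+1,x]; q=np.clip(np.diff(col)*sgn,0,None); q[q<.4*q.max()]=0
        pts.append(ray((x,a+.5+(q*np.arange(len(q))).sum()/q.sum()),c,z)*1000)
    p=np.array(pts); k=np.polyfit(p[:,1],p[:,0],1); r=p[:,0]-np.polyval(k,p[:,1]); ok=abs(r)<.5; k=np.polyfit(p[ok,1],p[ok,0],1)
    print(n,"angle",-np.degrees(np.arctan(k[0])).round(2),"x at y=104",np.polyval(k,104).round(2),"rms",r[ok].std().round(2),ok.sum())
edge(20,255,165,188,-1,.038,"L stop front"); edge(545,780,150,172,-1,.038,"R stop front")
edge(20,255,185,202,1,.02,"tile bottom L"); edge(505,720,180,205,1,.02,"tile bottom R")
for n,l,z in [("tile bot",[(20,196),(740,193)],.02),("tile top",[(20,204),(775,208)],.034),("C front",[(268,61),(520,62)],.038),("foot back",[(285,65),(487,66)],.046),("L",[(10,179),(260,180)],.038),("R",[(545,160),(785,161)],.038)]:
    q=np.array([ray((221+(u+.5)/4-.5,85+(v+.5)/4-.5),c,z) for u,v in l])*1000; print(n,q[:,:2].round(1).tolist(),np.degrees(np.arctan2(*((q[0]-q[1])[:2]))).round(2))
E
```

```text
L stop front angle -1.85 x at y=104 559.73 rms 0.05 59
R stop front angle -1.94 x at y=104 561.71 rms 0.05 60
tile bottom L angle -1.31 x at y=104 556.7 rms 0.05 59
tile bottom R angle -2.13 x at y=104 556.72 rms 0.1 55
tile bot [[557.7, 149.9], [555.4, 62.7]] 1.55
tile top [[558.1, 145.6], [555.1, 62.6]] 2.08
C front [[572.1, 116.9], [571.2, 91.0]] 1.99
foot back [[571.6, 114.5], [570.9, 95.0]] 2.05
L [[561.1, 145.0], [560.2, 118.6]] 2.01
R [[561.3, 88.4], [560.4, 63.1]] 2.01
```

Flush: the tile edge is 15.0 mm from the stop front and at the same angle within about 0.3°. Now press firmly.

In the tool's units: 0.002 m / 0.4 = 0.005, 0.001 m / 0.4 = 0.0025.

Call:
drive_effector(plan={"segments":[[0,0.0025,0,0,0,0,0],[0,0.005,0,0,0,0,0],[0,0.005,0,0,0,0,0],[0,0.005,0,0,0,0,0]]})

```text
time: 12.9
ee_pos: [0.4898, 0.1049, 0.0248]
ee_rot: [[0.999, -0.033, -0.006], [-0.033, -0.999, -0.002], [-0.006, 0.002, -1.0]]
wrist_force: [-17.3, 6.7, 9.9]
gripper_width: 0.002
finger_force: 8.7
```

Call:
drive_effector(plan={"segments":[[0,0.0025,0,0,0,0,0],[0,0.0025,0,0,0,0,0],[0,0.0025,0,0,0,0,0],[0,0.0025,0,0,0,0,0]]})

```text
time: 13.3
ee_pos: [0.4899, 0.1047, 0.0247]
ee_rot: [[0.999, -0.033, -0.008], [-0.033, -0.999, -0.002], [-0.008, 0.002, -1.0]]
wrist_force: [-20.3, 7.3, 12.4]
gripper_width: 0.002
finger_force: 10.6
```

In the tool's units: -0.0015 m / 0.4 = -0.0038, -0.001 m / 0.4 = -0.0025.

Call:
drive_effector(plan={"segments":[[0,0.0013,-0.0025,0,0,0,0],[0,0.0013,-0.0038,0,0,0,0],[0,0.0013,-0.0038,0,0,0,0],[0,0.0013,-0.0038,0,0,0,0]]})

```text
time: 13.7
ee_pos: [0.4899, 0.1049, 0.0246]
ee_rot: [[0.999, -0.033, -0.009], [-0.033, -0.999, -0.004], [-0.009, 0.004, -1.0]]
wrist_force: [-20.5, 1.4, 13.1]
gripper_width: -0.0
finger_force: 9.9
```

```bash
python3 - <<'E'
from h import *
c=snap("wrist"); np.savez("pics/w7.npz",*c)
p=proj([[.545,.104,.03]],c)[0].astype(int); x0,y0=p[0]-100,max(p[1]-75,0); print(x0,y0)
cv2.imwrite("pics/w7.png",cv2.resize(c[0][y0:y0+150,x0:x0+200],None,fx=4,fy=4,interpolation=cv2.INTER_CUBIC))
E
```

```text
219 86
```

View pics/w7.png

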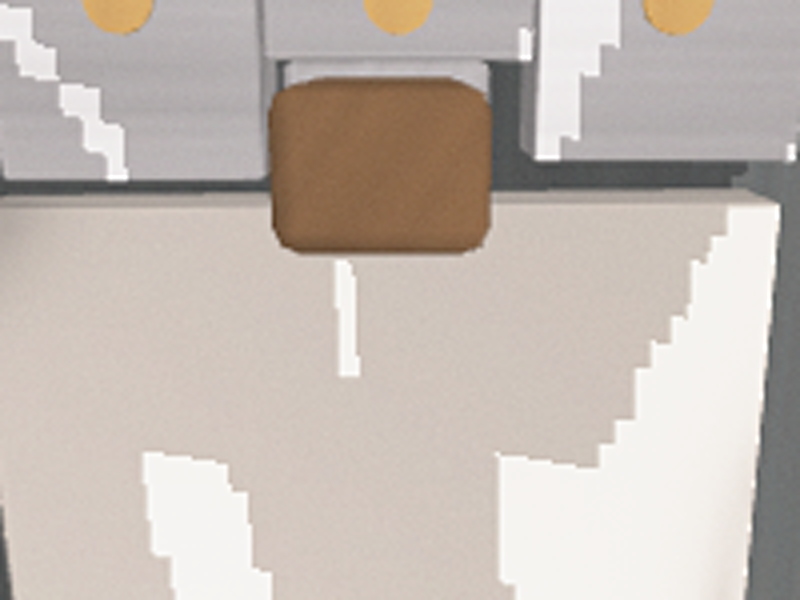

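The spacer sits square on its stop, the tile edge is parallel to the stop fronts, and the push is steady at about 20 N with little side load. Handing in.

```bash
python3 -c "
from station import robot
print(robot.job_done())"
```

```text
the job is handed in; nothing more can be done
None
```

The spacer stands released in the 22 mm gap in front of the middle stop (stop_c), and the tile is pressed flush on it with about 20 N still held; the job was handed in at about 13.8 s.

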